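# Knock down the release peg of a box clamp

### The job

Free the black lacquer box's clamp: draw the keeper pin straight out of the wooden tower, park it lying in the open notch beside the tower and let go of it. Then take the mallet, raise it over the peg and knock the peg down with it, never with the gripper, until you feel it land firmly on the stop inside the tower; how deep that lies differs from job to job and cannot be seen, so stop there and do not bear hard on it. Finally set the mallet back on its rest as it was, leaving the box in its clamp and the bowl, jar and tray undisturbed.

Things in the scene. Friction and masses are not known exactly. Their poses are not given: they have to be found in the camera images.
- fixture: Fixed wooden clamp. Origin: underside of its base board (x -70 to 70, y -170 to 150, 20 mm thick), z up, -x its front. In its frame: tower 70 x 70 mm centred at (0, 40), flat top at z = 90, pierced along x by a bore 16 wide and 15.5 mm high, floor at z = 51; upright peg at (0, 40); box clamp round (0, -85), all below z = 66.
- peg (a joint): Downward slide of the steel release peg, m: 0 = up (start). It lands on a hidden buffered stop between 0.018 and 0.036. On the way it pushes back 2 to 7 N and stays where it is left; landed, the push grows by 14 N per mm: it must reach 12 N and never 40 N. Let go, it may rise a mm or two. With the keeper pin in, under its foot, it goes down 3 mm at most. It opens the jaws round the box as it goes.
- peg_top (a point): Centre of the top face of the peg's round head, 36 mm across, 12 mm thick (moves with the peg): 142 mm above the bench when up, 106 to 124 mm when landed. Shaft 26 mm across.
- keeper: Loose keeper pin, 130 g: square steel bar 14 x 14 mm with an upright wooden thumb tab at its front end. Origin on the bar's axis, x along it (bar from x = -60 to +40); tab x -85 to -55, 14 mm thick in y, z -7 to +58: grip it from above, closing along y. At first it lies in the tower's bore, parallel to the fixture's frame; drawn 80 mm along -x it is clear.
- notch (a point): Centre of the parked bar in the open-topped parking notch beside the tower, at (0, 115, 52) mm of the fixture's frame. The notch runs along the fixture's x for 60 mm (x -30 to 30), 22 mm wide, floor at z = 45, cheeks up to z = 65. Parked, the keeper's origin lies here, bar along the notch, tab in front.
- rest: Fixed wooden mallet rest: board 8 mm thick (x -210 to +40, 90 wide) with a yoke post at x = -155 whose slot is 36 mm wide, floor at z = 31, prongs to z = 56. Origin: underside, below where the mallet's head stands. The mallet stands with its frame on the rest's frame, 8 mm up.
- mallet: Loose mallet, 0.27 to 0.45 kg: upright black cylinder head 60 mm across, 84 mm tall; level wooden handle, 24 wide x 34 mm tall, axis 40 mm above the striking face, x -30 to -195. Origin: centre of the lower, striking face; z up. Mass centre about 27 mm from the head's axis, towards the handle. In a light grip it pivots about the finger line when it strikes: grip hard, near the head.
- handle (a point): Good grip point on the mallet's handle axis, 56 mm from the head's axis (grip from above, closing across the handle).
- lacquer_box: Loose open black box, 100 x 90 x 45 mm, between the clamp jaws. Origin: centre of its underside. Leave it there.
- bowl: Loose steel bowl, 150 mm across, 65 mm high, origin under its centre. It stands on the other side from the rest. Leave it alone.
- jar: Loose amber glass jar, 70 mm across, 90 mm high, origin under its centre, beside the clamp, at its far end. Leave it alone.
- tray: Loose black tray, 120 x 90 x 40 mm, origin under its centre, beside the clamp, at its far end. Leave it alone.
There are look-alikes about, which are no part of the job. Of the things that look like the keeper, the middle-sized one is meant.

How it is judged:
On the way, in this order (a step that is already met when the one before it is completed fails the run):
1. the keeper pin lies parked in the notch and is let go (y of keeper in the frame of fixture between 0.107 and 0.123 m and z of keeper in the frame of fixture between 0.045 and 0.058 m and x of keeper in the frame of fixture between -0.035 and 0.035 m and angle between the x axis of keeper and the x axis of fixture, either way round below 0.25 rad and contact force between the fingers and keeper below 0.3 N), for 0.2 s.
2. the mallet is raised over the peg, its striking face clear above it (horizontal distance between mallet and peg_top below 0.03 m and z of mallet in the frame of peg_top above 0.01 m and value of joint peg below 0.005 m).
3. the mallet drives the peg on to its stop, landing with at least 12 N (value of joint peg above 0.016 m and contact force between mallet and peg above 12 N).
At the end, for the whole second after the job is handed in: The peg has been driven on to its stop (deeper than 16 mm) and stays down; the keeper pin lies in the notch (8 mm across, 35 mm along, 14 degrees); the mallet stands at rest on its rest, head within 25 mm of its place, handle within 0.2 rad of the rest's direction (value of joint peg above 0.016 m and y of keeper in the frame of fixture between 0.107 and 0.123 m and z of keeper in the frame of fixture between 0.045 and 0.058 m and x of keeper in the frame of fixture between -0.035 and 0.035 m and angle between the x axis of keeper and the x axis of fixture, either way round below 0.25 rad and horizontal distance between mallet and rest below 0.025 m and angle between the x axis of mallet and the x axis of rest, either way round below 0.2 rad and angle between mallet's own z axis and vertical below 0.12 rad and height (world z) of mallet below 0.016 m and linear speed of each of mallet, keeper below 0.02 m/s); the robot touches nothing.
It fails at once if the gripper or arm pushes the peg (contact force between any of the fingers, the arm and peg above 1 N).
It fails at once if the mallet bears on the peg with more than 40 N (contact force between mallet and peg above 40 N).
It fails at once if the lacquer box is shifted by more than 20 mm (distance of lacquer_box from where it was at the start of the episode above 0.02 m).
It fails at once if the bowl, jar or tray is moved by more than 30 mm (distance of any of bowl, jar, tray from where it was at the start of the episode above 0.03 m).
It also fails if it takes over 70 s, if anything falls off the work surface, if the arm or the gripper's body presses on something with over 40 N, if the wrist force passes 120 N, or if a joint passes its speed limit or range.

### The arm

A 6-joint arm with a two-finger parallel gripper is mounted at the origin on the work surface. World frame = base frame: x ahead of the robot, y to its left, z up, the work surface at z = 0. Lengths are in m, angles in rad, forces in N, time in s.
With the tool pointing down it reaches from about 0.375 to 0.975 m from the base axis. Payload 3.8 kg.
Tool frame: the origin (TCP) lies at the very end of the fingers, on their centre line; the grasp point (between the pads) lies 19 mm behind it; z points along the fingers, y is the line along which they close (so a half turn about z gives the same grasp; the last joint's range is limited). The gripper opens to 85 mm and grips with 20 to 120 N. Pads are 22 mm wide; open, the fingers measure 114 mm over their backs; the gripper's body (76 mm by 85 mm) begins 54 mm behind the grasp point. The pads swing forward as they close: fully open they stand 13 mm farther back than shut.
Start: joints at [-1.209, 0.264, 1.604, -0, 1.274, -0.037], TCP at [0.262, -0.622, 0.231] pointing down, gripper open.
Joint ranges: [-2.63, 2.63], [-0.94, 2.18], [0.31, 2.57], [-1.31, 4.45], [0, 2.66], [-2.55, 2.55]. Speed limits (rad/s): [2.57, 2.57, 3.14, 3.14, 3.14, 3.14].

### API

Orientations are given as a unit quaternion [w, x, y, z].
In Python, from workcell import bot, eyes gives the robot as it stands. The module is installed in compiled form; this text tells all that it offers.
- The arm moves only by the tool move_arm, never from a script. Its argument "commands" is a list that holds one entry, the list of rows, each a list of 5 numbers: the shift along the tool's x, y, z in m, then the turn about the tool's z in units of 8 degrees (1.0 is 8 degrees), then the finger opening in m, from 0 to 0.0854. In form: [[[tx, ty, tz, spin, hand], ...]]. A call has exactly 5 rows; each row is the pose to reach, as a shift and turn from the pose commanded when the call began, along the tool's axes at that moment; what a row does not reach only later rows make up. A row lasts 1/8 s, in which the tool goes at most 62.5 mm and 10.7 degrees, less where a joint would pass 70% of its speed; a pose out of reach is approached as far as the arm can. A call with a gripper value outside its range is refused whole. The fingers move at their own pace and stop on an object; the grip force is fixed at half the most. Time passes only in rows, so rows that repeat a pose let the fingers close, or fill a call up. It gives the time, the measured TCP pose, the force, the opening and the grip force at its end, in the units of the state.
- bot.get_obs(): the state, without advancing time (a new reading comes with each control period).
- eyes.grab_frame(name): name is "scene" or "top" or "wrist"; returns the picture (420x560x3 uint8, blue, green, red); there is no depth.
- eyes.calibration(name): a dict with "fx", "fy", "cx", "cy" (pixels), "cam_to_world" (4x4, takes a point from camera to world coordinates); the wrist camera has in their place "T_tool_cam" (4x4, takes a point from camera to tool coordinates, whose origin is the TCP and whose axes are the flange's). Camera axes: x right, y down, z forward; pixel columns grow to the right and rows downward; lengths in m; the calibration is good to about 2 mm. A picture is of the moment at which its call begins: read the wrist's pose just before it. calibration takes no time and is no camera call.
- bot.close_job(): hands the job in; it is judged then, once.
Trained networks look in the newest picture that a camera, given by its name, has taken for a name from the list of things; names that differ only in an ending like _2 or _b are one class to them, and where a whole thing is asked for, a point or a joint stands for the part that bears it (a point fixed in the world has none). Each returns a list of dicts, best first, with "conf" (0 to 1); they miss things now and then, are a little off and sometimes report something else, mostly with a low value. They report only what shows in the picture. A call takes as long as a camera call. They do not tell look-alikes from the thing itself.
- eyes.boxes_of(camera, query): "pixel" ([column, row] in pixels, amid what is visible of it).
- eyes.cut_out(camera, query): "mask" (420x560 bool, what is visible of it) and "pixel" ([column, row] in pixels, amid what is visible of it).
The state is a dict: "clock": time; "joint_pos": joint angles; "joint_vel": joint speeds; "tau": joint torques, N m; "tcp_pos": TCP position; "orientation": TCP orientation; "ft_force": force on the tool from outside, world axes, zero at the start; "moment": the same for the moment, N m; "width": finger opening in m; "finger_force": force on a finger pad.
Only numpy, scipy, OpenCV 4.12 (cv2) and the standard library are available. Lean on these libraries where they do the work, as an engineer would, in place of code of your own. Each camera call takes 0.05 s, during which the arm holds its last target. There are 200 camera calls.

## Working session

There is one attempt and no reset: what is moved stays moved. The work goes in short steps, Python scripts to look and compute and a tool call to move; the robot and the scene stay as the last step left them, time stands still between calls to the robot, and variables do not carry over. Pictures are saved under pics/ and viewed, at most 12 in all, crops included, and the job is handed in when it is done.

Besides the shell and the picture viewer there is one more tool, called after "Emit:" by a JSON object that holds its "op" and its "data". move_arm: Moves the arm, as the interface text tells. Its arguments: {"type":"object","properties":{"commands":{"type":"array","items":{"type":"array","items":{"type":"array","items":{"type":"number"}}}}},"required":["commands"]}

```bash
mkdir -p pics
cat > h.py <<'E'
import numpy as np, cv2
from workcell import bot, eyes
from scipy.spatial.transform import Rotation as R
def pose():
    o=bot.get_obs(); q=o['orientation']; T=np.eye(4); T[:3,:3]=R.from_quat([q[1],q[2],q[3],q[0]]).as_matrix(); T[:3,3]=o['tcp_pos']; return T
def cam(n):
    c=eyes.calibration(n); K=np.array([[c['fx'],0,c['cx']],[0,c['fy'],c['cy']],[0,0,1]])
    M=pose()@np.array(c['T_tool_cam']) if n=='wrist' else np.array(c['cam_to_world']); return K,M
def ray(C,px):
    K,M=C; d=M[:3,:3]@np.linalg.solve(K,[px[0],px[1],1.]); return M[:3,3],d/np.linalg.norm(d)
def atz(C,px,z):
    o,d=ray(C,px); return o+d*(z-o[2])/d[2]
def proj(C,p):
    K,M=C; q=K@(M[:3,:3].T@(np.asarray(p)-M[:3,3])); return q[:2]/q[2]
def tri(rs):
    A=np.zeros((3,3));b=np.zeros(3)
    for o,d in rs:
        P=np.eye(3)-np.outer(d,d);A+=P;b+=P@o
    p=np.linalg.solve(A,b); return p,[np.linalg.norm((np.eye(3)-np.outer(d,d))@(p-o)) for o,d in rs]
E
python3 - <<'E'
from h import *
np.set_printoptions(precision=3,suppress=True)
for n in('scene','top'):
    cv2.imwrite(f'pics/{n}.png',eyes.grab_frame(n)); K,M=cam(n); print(n,K[0,0],M)
    for q in('fixture','keeper','peg','rest','mallet','lacquer_box','bowl','jar','tray'):
        print(q,[(np.round(d['pixel']),round(d['conf'],2)) for d in eyes.boxes_of(n,q)])
E
```

```text
scene 540.0375051426234 [[ 0.876  0.294 -0.381  1.007]
 [ 0.481 -0.503  0.718 -0.81 ]
 [ 0.02  -0.813 -0.582  0.777]
 [ 0.     0.     0.     1.   ]]
fixture [(array([296., 233.]), 0.57), (array([276., 195.]), 0.51)]
keeper [(array([276., 196.]), 0.96), (array([176., 212.]), 0.93), (array([386., 254.]), 0.76)]
peg [(array([301., 191.]), 0.67)]
rest [(array([257., 163.]), 0.74)]
mallet [(array([285., 149.]), 0.79)]
lacquer_box [(array([285., 253.]), 0.59)]
bowl [(array([140., 318.]), 0.73)]
jar [(array([380., 183.]), 0.55)]
tray [(array([244., 384.]), 0.64)]
top 436.05092499822035 [[-0.028 -0.992  0.123  0.453]
 [-0.999  0.032  0.034 -0.014]
 [-0.038 -0.122 -0.992  1.024]
 [ 0.     0.     0.     1.   ]]
fixture [(array([266., 202.]), 0.96)]
keeper [(array([308., 310.]), 0.93), (array([248., 122.]), 0.71), (array([259., 223.]), 0.47)]
peg [(array([256., 192.]), 0.69)]
rest [(array([176., 306.]), 0.87)]
mallet [(array([157., 288.]), 0.8)]
lacquer_box [(array([270., 198.]), 0.7), (array([316., 193.]), 0.61)]
bowl [(array([446., 245.]), 0.73), (array([175., 307.]), 0.43)]
jar [(array([155., 157.]), 0.74)]
tray [(array([439., 147.]), 0.71), (array([316., 193.]), 0.18)]
```

View pics/scene.png

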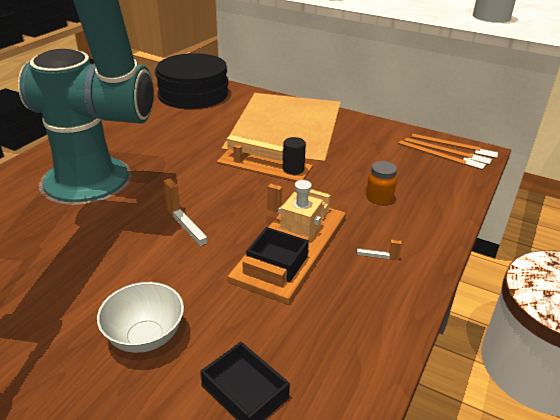

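View pics/top.png

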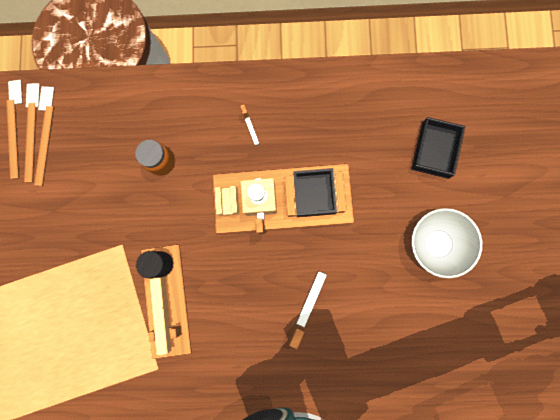

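The top view shows the fixture (about 283,200) with its keeper tab at (259,225), and the peg head at (257,193). The mallet head is at (152,264) with its handle running down to (163,350). The look-alike pins are at (250,125) and (308,310). The meant keeper sits in the tower.

Run:
```python
from h import *
np.set_printoptions(precision=4,suppress=True)
C={n:cam(n) for n in('scene','top')}
for n in C: eyes.grab_frame(n)
def cut(n,q): return eyes.cut_out(n,q)
for n,q in(('top','fixture'),('top','rest'),('top','mallet'),('top','keeper')):
    for d in cut(n,q)[:3]:
        m=d['mask'].astype(np.uint8); c=max(cv2.findContours(m,0,2)[0],key=cv2.contourArea)
        r=cv2.minAreaRect(c); b=cv2.boxPoints(r)
        z={'fixture':.02,'rest':.008,'mallet':.065,'keeper':.1}[q]
        P=np.array([atz(C[n],p,z)[:2] for p in b]); print(q,round(d['conf'],2),m.sum(),b.round().tolist(),'\n',P, 'c',P.mean(0),'edges',[np.linalg.norm(P[i]-P[i-1]) for i in range(4)],'ang',[np.degrees(np.arctan2(*(P[i]-P[i-1])[::-1])) for i in (1,2)])
# peg top
for n in C:
  for q in('peg','peg_top','notch','handle'):
    for d in cut(n,q)[:2]:
        m=d['mask'];v,u=np.nonzero(m);print(n,q,d['conf'],d['pixel'],m.sum(),u.min(),u.max(),v.min(),v.max())
print(bot.get_obs())
```

```text
fixture 0.89 6230 [[211.0, 173.0], [349.0, 163.0], [354.0, 223.0], [216.0, 234.0]] 
 [[ 0.6626  0.1855]
 [ 0.6767 -0.1393]
 [ 0.535  -0.1435]
 [ 0.5199  0.1757]] c [0.5985 0.0196] edges [np.float64(0.14306541888666638), np.float64(0.3251808708372344), np.float64(0.14174063672945733), np.float64(0.31953290259892003)] ang [np.float64(-87.51729674404908), np.float64(-178.31512611084676)]
rest 0.58 2216 [[139.0, 249.0], [179.0, 244.0], [191.0, 354.0], [151.0, 358.0]] 
 [[0.4906 0.361 ]
 [0.4983 0.2655]
 [0.2489 0.2371]
 [0.2408 0.3297]] c [0.3696 0.2983] edges [np.float64(0.2516861274592212), np.float64(0.09589436472982472), np.float64(0.25101534157117283), np.float64(0.09289846446992271)] ang [np.float64(-85.38517520836918), np.float64(-173.52378233889186)]
rest 0.25 252 [[248.0, 183.0], [264.0, 183.0], [264.0, 200.0], [248.0, 200.0]] 
 [[0.6386 0.1008]
 [0.6373 0.0627]
 [0.5966 0.0637]
 [0.5979 0.1015]] c [0.6176 0.0822] edges [np.float64(0.040718616849249545), np.float64(0.038050918053827036), np.float64(0.04065840317150826), np.float64(0.037866670282778514)] ang [np.float64(-91.97665
[... 2594 characters left out ...]
 200
top peg 0.39 [156.9, 286.0] 2007 136 173 251 354
top peg_top 0.77 [257.0, 191.0] 261 248 264 183 201
top notch 0.83 [268.1, 200.0] 6074 213 353 165 233
top handle 0.74 [155.4, 284.9] 2007 136 173 251 354
{'clock': 1.7, 'joint_pos': array([-1.2089,  0.2639,  1.604 , -0.    ,  1.2738, -0.0369]), 'joint_vel': array([ 0.0004,  0.0013, -0.001 ,  0.0007, -0.0003, -0.0007]), 'tau': array([ -0.0004, -51.5042, -36.7713,  -0.0001,   0.0009,  -0.    ]), 'tcp_pos': array([ 0.2621, -0.622 ,  0.2313]), 'orientation': array([-0.    ,  0.9802,  0.1981, -0.    ]), 'ft_force': array([0.0864, 0.7855, 0.5666]), 'moment': array([ 0.0648,  0.006 , -0.0422]), 'finger_force': 0.0, 'width': 0.08562993496083089}
```

```bash
cat >> h.py <<'E'
np.set_printoptions(precision=4,suppress=True)
def to(p,yaw):
    T=pose(); d=T[:3,:3].T@(np.asarray(p)-T[:3,3]); y0=np.degrees(np.arctan2(T[1,0],T[0,0]))
    print('shift',d,'dist',np.linalg.norm(d),'spin',-(yaw-y0)/8,'yaw',y0,'tcp',T[:3,3])
E
python3 -c "
from h import *
print(np.array(eyes.calibration('wrist')['T_tool_cam']),eyes.calibration('wrist')['fx']); to([.46,.06,.27],2.5)"
```

```text
[[ 0.0002 -0.9557 -0.2944  0.0747]
 [ 1.      0.0005 -0.0009  0.001 ]
 [ 0.001  -0.2944  0.9557 -0.1441]
 [ 0.      0.      0.      1.    ]] 312.94950984394916
shift [ 0.4472 -0.5517 -0.0387] dist 0.7112085320316307 spin 2.543574301026308 yaw 22.848594408210463 tcp [ 0.2621 -0.622   0.2313]
```

Emit:
{"op": "move_arm", "data": {"commands": [[[0.04,-0.04,-0.014,0,0.085],[0.08,-0.08,-0.028,0,0.085],[0.12,-0.12,-0.042,0,0.085],[0.16,-0.16,-0.056,0,0.085],[0.2,-0.2,-0.069,0,0.085]]]}}

```text
clock: 2.33
tcp_pos: [0.3692, -0.3584, 0.301]
orientation: [0.0, 0.98, 0.198, 0.0]
ft_force: [0.7, 0.1, 0.5]
width: 0.085
finger_force: 0.0
```

Emit:
{"op": "move_arm", "data": {"commands": [[[0.04,-0.04,0,0.5,0.085],[0.08,-0.08,0,1,0.085],[0.12,-0.12,0,1.5,0.085],[0.16,-0.16,0,2,0.085],[0.2,-0.2,0,2.55,0.085]]]}}

```text
clock: 2.95
tcp_pos: [0.4759, -0.0964, 0.3008]
orientation: [0.0, 1.0, 0.02, 0.001]
ft_force: [0.3, 0.7, -0.1]
width: 0.0851
finger_force: 0.0
```

```bash
python3 -c "
from h import *
to([.55,.05,.30],2.5)"
```

```text
shift [ 0.0799 -0.1433  0.0008] dist 0.1640567545490641 spin -0.024581535614193795 yaw 2.3033477150864496 tcp [ 0.4759 -0.0964  0.3008]
```

Emit:
{"op": "move_arm", "data": {"commands": [[[0.027,-0.048,0,0,0.085],[0.054,-0.096,0,0,0.085],[0.08,-0.143,0,0,0.085],[0.08,-0.143,0,0,0.085],[0.08,-0.143,0,0,0.085]]]}}

```text
clock: 3.58
tcp_pos: [0.5489, 0.0481, 0.3001]
orientation: [0.0, 1.0, 0.022, -0.0]
ft_force: [-0.6, -0.6, 0.9]
width: 0.0853
finger_force: 0.0
```

Run:
```python
from h import *
C=cam('wrist'); im=eyes.grab_frame('wrist'); np.savez('w1.npz',K=C[0],M=C[1],im=im)
for q in('peg','keeper','fixture','lacquer_box'):
    for d in eyes.cut_out('wrist',q)[:2]:
        m=d['mask'].astype(np.uint8);c=max(cv2.findContours(m,0,2)[0],key=cv2.contourArea);print(q,round(d['conf'],2),d['pixel'],m.sum(),cv2.minAreaRect(c))
# overlay of predicted model
o=np.array([.598,.0296]);t=np.radians(2.5)
F=lambda x,y,z:np.r_[o+[np.cos(t)*x-np.sin(t)*y,np.sin(t)*x+np.cos(t)*y],z]
def poly(P,c): cv2.polylines(im,[np.array([proj(C,F(*p)) for p in P]).round().astype(int)],True,c,1)
poly([(-.07,-.17,.02),(.07,-.17,.02),(.07,.15,.02),(-.07,.15,.02)],(0,255,0))
poly([(-.035,.005,.09),(.035,.005,.09),(.035,.075,.09),(-.035,.075,.09)],(255,0,0))
poly([(-.03,.104,.065),(.03,.104,.065),(.03,.126,.065),(-.03,.126,.065)],(255,255,0))
poly([(-.085,.033,.116),(-.055,.033,.116),(-.055,.047,.116),(-.085,.047,.116)],(0,0,255))
poly([(.018*np.cos(a),.04+.018*np.sin(a),.142) for a in np.linspace(0,6.28,24)],(255,0,255))
cv2.imwrite('pics/w1.png',cv2.resize(im,(784,588)))
```

```text
peg 0.8 [256.0, 140.9] 1079 ((255.25003051757812, 143.25003051757812), (36.06244659423828, 36.769554138183594), 45.0)
keeper 0.94 [314.0, 309.2] 2088 ((318.2586364746094, 305.9039611816406), (32.10112380981445, 120.32177734375), 21.695112228393555)
keeper 0.93 [262.4, 196.4] 601 ((259.0, 193.5), (45.0, 14.0), 90.0)
fixture 0.67 [266.5, 129.2] 19497 ((299.4999694824219, 131.99998474121094), (252.99996948242188, 109.99998474121094), -0.0)
lacquer_box 0.7 [365.0, 130.6] 6967 ((365.5011291503906, 132.91140747070312), (84.03124237060547, 88.81566619873047), 0.7252242565155029)
```

View pics/w1.png

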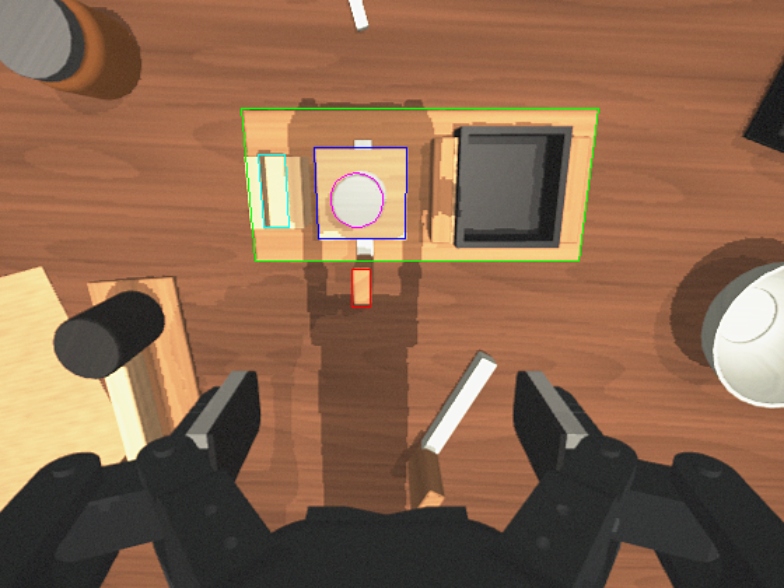

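The overlay of the fixture, tower, notch, tab and peg head matches the wrist picture to about 1 px, e.g. the peg head at resized (357,200) and the tab at (361,287). So the fixture pose and heights are confirmed in two views. Next I work out the grasp.

```bash
cat >> h.py <<'E'
o=np.array([.598,.0296]);t=np.radians(2.5)
F=lambda x,y,z:np.r_[o+[np.cos(t)*x-np.sin(t)*y,np.sin(t)*x+np.cos(t)*y],z]
E
python3 - <<'E'
from h import *
w=cam('wrist'); T=cam('top'); s=cam('scene')
print('peg',tri([ray(w,(256,143.)),ray(T,(256.2,191.5)),ray(s,(302.5,185))]), F(0,.04,.142))
eyes.grab_frame('scene')
for d in eyes.cut_out('scene','keeper'):
    m=d['mask'];v,u=np.nonzero(m);print(d['conf'],d['pixel'],u.min(),u.max(),v.min(),v.max())
P=[proj(s,F(x,y,z)) for x in(-.085,-.055) for y in(.033,.047) for z in(.051,.116)];P=np.array(P);print('pred',P.min(0),P.max(0))
to(F(-.071,.04,.075),2.5)
E
```

```text
peg (array([0.5965, 0.0685, 0.1379]), [np.float64(0.0013347671598917489), np.float64(0.001008339148657715), np.float64(0.000581790806668159)]) [0.5963 0.0696 0.142 ]
0.93 [173.3, 210.5] 164 206 180 245
0.78 [276.5, 196.5] 268 318 185 222
0.56 [389.8, 253.3] 357 400 240 259
pred [265.5499 181.4745] [280.6215 211.8696]
shift [-0.023  -0.0201  0.2255] dist 0.22755288022851256 spin -0.01686984340626735 yaw 2.365041252749861 tcp [0.549  0.0473 0.3005]
```

Emit:
{"op": "move_arm", "data": {"commands": [[[-0.023,-0.02,0.05,0,0.085],[-0.023,-0.02,0.1,0,0.085],[-0.023,-0.02,0.15,0,0.085],[-0.023,-0.02,0.19,0,0.06],[-0.023,-0.02,0.19,0,0.06]]]}}

```text
clock: 4.55
tcp_pos: [0.5218, 0.0665, 0.1068]
orientation: [0.0, 1.0, 0.021, -0.004]
ft_force: [0.3, 0.2, -0.4]
width: 0.06
finger_force: 0.0
```

Run:
```python
from h import *
C=cam('wrist'); im=eyes.grab_frame('wrist')
for d in eyes.cut_out('wrist','keeper')[:3]:
    m=d['mask'];v,u=np.nonzero(m);print(d['conf'],d['pixel'],m.sum(),u.min(),u.max(),v.min(),v.max())
P=[(-.085,.033,.116),(-.055,.033,.116),(-.055,.047,.116),(-.085,.047,.116)]
P=np.array([proj(C,F(*p)) for p in P]);print(P)
cv2.polylines(im,[P.round().astype(int)],True,(0,0,255),1)
cv2.imwrite('pics/w2.png',im); to(F(-.071,.04,.075),2.5)
```

```text
0.94 [277.7, 240.7] 2910 262 292 30 291
[[288.5324 295.1454]
 [289.2364 238.8267]
 [259.046  238.8557]
 [260.1191 295.1666]]
shift [-0.0007  0.0005  0.0363] dist 0.036276669591926054 spin -0.009863595187156238 yaw 2.42109123850275 tcp [0.526  0.067  0.1113]
```

View pics/w2.png

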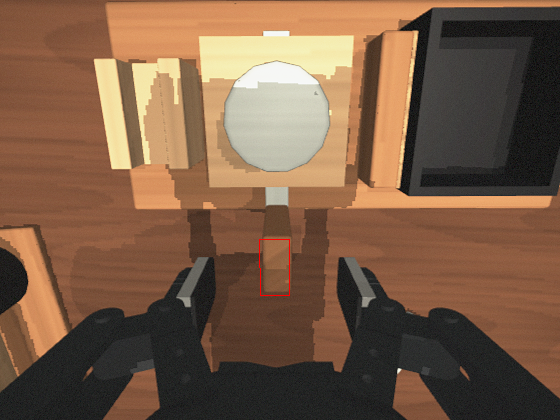

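The wrist picture shows the tab at columns 263-291, rows 238-292, between the open fingers and about 1 mm right of the prediction. The notch is at left, around (145,110). I go down and grip.

Emit:
{"op": "move_arm", "data": {"commands": [[[-0.001,0.0015,0.02,0,0.06],[-0.001,0.0015,0.036,0,0.06],[-0.001,0.0015,0.036,0,0.06],[-0.001,0.0015,0.036,0,0.02],[-0.001,0.0015,0.036,0,0.005]]]}}

```text
clock: 5.28
tcp_pos: [0.5253, 0.0657, 0.0753]
orientation: [-0.0, 1.0, 0.021, 0.001]
ft_force: [-0.8, 0.5, -0.6]
width: 0.0242
finger_force: 0.0
```

Emit:
{"op": "move_arm", "data": {"commands": [[[0,0,0,0,0.005],[0,0,0,0,0.005],[0,0,0,0,0.005],[-0.01,0,0,0,0.005],[-0.01,0,0,0,0.005]]]}}

```text
clock: 5.9
tcp_pos: [0.5147, 0.0652, 0.0749]
orientation: [-0.0, 1.0, 0.021, 0.001]
ft_force: [0.0, -1.0, 4.0]
width: 0.0132
finger_force: 59.0
```

Emit:
{"op": "move_arm", "data": {"commands": [[[-0.02,0,0,0,0.005],[-0.04,0,0,0,0.005],[-0.06,0,0,0,0.005],[-0.08,0,0,0,0.005],[-0.085,0,0,0,0.005]]]}}

```text
clock: 6.52
tcp_pos: [0.4266, 0.0614, 0.0729]
orientation: [0.0, 1.0, 0.021, -0.002]
ft_force: [-0.5, -1.0, -0.7]
width: 0.0134
finger_force: 58.3
```

Run:
```python
from h import *
eyes.grab_frame('top'); to(F(-.071,.115,.100),2.5)
print(bot.get_obs()['ft_force'],bot.get_obs()['moment'])
C=cam('wrist'); im=eyes.grab_frame('wrist')
for d in eyes.cut_out('wrist','keeper')[:3]:
    m=d['mask'];v,u=np.nonzero(m);print(d['conf'],d['pixel'],m.sum(),u.min(),u.max(),v.min(),v.max())
    for r in range(v.min(),v.max(),12): q=np.nonzero(m[r])[0]; print(r,q.min() if len(q) else 0,q.max() if len(q) else 0,end='; ')
# predicted bar tip if well held: tool frame tip x=0.071+.04
T=pose(); 
for x in (.015,.111):
  for z in (0.075-.065,0.075-.051): print('pred',x,z,proj(C,(T@[x,0,z,1])[:3]))
cv2.imwrite('pics/w3.png',im)
```

```text
shift [ 0.0983 -0.0758 -0.0272] dist 0.12712019531451932 spin -0.005824610906870087 yaw 2.4534031127450393 tcp [0.427  0.0614 0.0731]
[-0.4867 -0.5318 -1.6634] [0.0007 0.0829 0.0357]
0.9 [276.1, 190.9] 9989 257 294 22 342
22 261 289; 34 259 290; 46 260 290; 58 260 290; 70 260 290; 82 260 290; 94 260 290; 106 261 289; 118 261 289; 130 261 289; 142 261 289; 154 261 289; 166 261 289; 178 262 289; 190 262 289; 202 262 288; 214 262 288; 226 262 288; 238 262 289; 250 260 290; 262 259 292; 274 258 293; 286 257 294; 298 258 293; 310 258 293; 322 258 293; 334 258 293; 0.38 [17.3, 332.8] 5821 0 55 210 403
210 0 0; 222 0 6; 234 0 10; 246 0 13; 258 0 20; 270 0 22; 282 0 28; 294 0 30; 306 0 34; 318 0 38; 330 0 43; 342 0 48; 354 0 51; 366 0 55; 378 0 43; 390 0 23; 402 0 3; pred 0.015 0.009999999999999995 [273.908  229.0737]
pred 0.015 0.024 [274.0793 220.2466]
pred 0.111 0.009999999999999995 [273.5416  20.7369]
pred 0.111 0.024 [273.7789  28.9791]
```

View pics/w3.png

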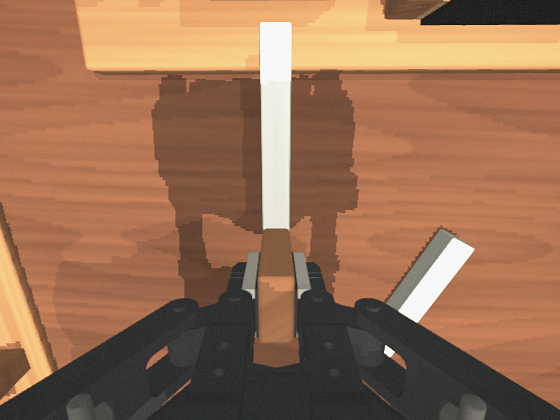

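The picture shows the bar level and straight in the grip, tip at (275,22), clear of the tower. I lift, shift sideways, then bring it over the notch.

Emit:
{"op": "move_arm", "data": {"commands": [[[0,0,-0.018,0,0.005],[0,-0.01,-0.036,0,0.005],[0,-0.04,-0.036,0,0.005],[0,-0.07,-0.036,0,0.005],[0,-0.0755,-0.036,0,0.005]]]}}

```text
clock: 7.3
tcp_pos: [0.427, 0.1383, 0.1104]
orientation: [-0.0, 1.0, 0.022, 0.0]
ft_force: [-0.1, -0.1, -0.4]
width: 0.0135
finger_force: 58.8
```

Emit:
{"op": "move_arm", "data": {"commands": [[[0.025,0,0,0,0.005],[0.05,0,0,0,0.005],[0.075,0,0,0,0.005],[0.098,0,0,0,0.005],[0.098,0,0,0,0.005]]]}}

```text
clock: 7.92
tcp_pos: [0.526, 0.1406, 0.1101]
orientation: [0.0, 1.0, 0.021, 0.0]
ft_force: [0.8, -0.5, -1.5]
width: 0.0133
finger_force: 58.8
```

Run:
```python
from h import *
eyes.grab_frame('top'); to([.522,.141,.0705],2.5)
C=cam('wrist'); im=eyes.grab_frame('wrist')
for y in (.104,.126): print([proj(C,F(x,y,.065)).round() for x in(-.03,.03)])
cv2.imwrite('pics/w4.png',im)
```

```text
shift [-0.0025 -0.0006  0.0393] dist 0.03937444798852235 spin -0.011135097937068794 yaw 2.4109192165034496 tcp [0.5245 0.1405 0.1098]
[array([291., 176.]), array([292.,  69.])]
[array([255., 176.]), array([252.,  69.])]
```

View pics/w4.png

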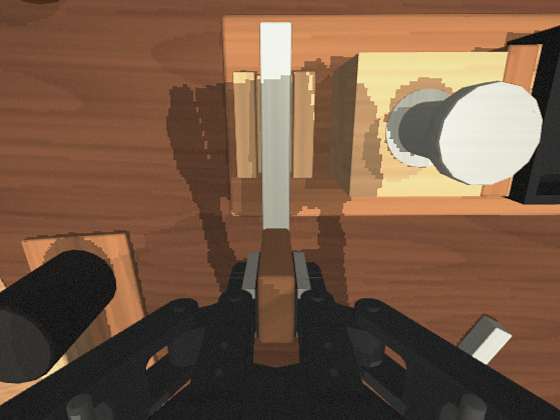

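The bar (cols 261-290) is centred between the cheeks (inner edges 256 and 293), so I lower it.

Emit:
{"op": "move_arm", "data": {"commands": [[[-0.002,0,0.015,0,0.005],[-0.002,0,0.028,0,0.005],[-0.002,0,0.035,0,0.005],[-0.002,0,0.039,0,0.005],[-0.002,0,0.039,0,0.005]]]}}

```text
clock: 8.65
tcp_pos: [0.5221, 0.1411, 0.071]
orientation: [0.0, 1.0, 0.021, -0.0]
ft_force: [0.8, -0.6, -0.9]
width: 0.0132
finger_force: 58.8
```

Run:
```python
from h import *
to([.522,.141,.0695],2.5);print(bot.get_obs()['ft_force'])
```

```text
shift [-0.0001  0.0001  0.0015] dist 0.001494360770563821 spin -0.005881448557870872 yaw 2.452948411537033 tcp [0.5221 0.1411 0.071 ]
[ 0.7645 -0.5586 -0.9485]
```

Emit:
{"op": "move_arm", "data": {"commands": [[[0,0,0.002,0,0.005],[0,0,0.002,0,0.005],[0,0,0.002,0,0.03],[0,0,0.002,0,0.06],[0,0,0.002,0,0.06]]]}}

```text
clock: 9.28
tcp_pos: [0.5225, 0.1412, 0.0696]
orientation: [-0.0, 1.0, 0.021, 0.0]
ft_force: [-0.2, -0.8, 0.6]
width: 0.0601
finger_force: 0.0
```

Emit:
{"op": "move_arm", "data": {"commands": [[[0,0,-0.02,0,0.06],[0,0,-0.06,0,0.07],[0,0,-0.12,0,0.085],[0,0,-0.18,0,0.085],[-0.06,-0.05,-0.2,0,0.085]]]}}

```text
clock: 9.9
tcp_pos: [0.4785, 0.1778, 0.2709]
orientation: [-0.001, 1.0, 0.019, 0.005]
ft_force: [-0.4, 1.4, -0.3]
width: 0.0848
finger_force: 0.0
```

Run:
```python
from h import *
eyes.grab_frame('top')
for q in('mallet','handle','rest'):
    for d in eyes.cut_out('top',q)[:1]:
        m=d['mask'];v,u=np.nonzero(m);print('top',q,d['conf'],d['pixel'],u.min(),u.max(),v.min(),v.max())
C=cam('wrist'); im=eyes.grab_frame('wrist'); np.savez('w5.npz',K=C[0],M=C[1],im=im)
for q in('mallet','rest','keeper'):
    for d in eyes.cut_out('wrist',q)[:2]:
        m=d['mask'];v,u=np.nonzero(m);print(q,d['conf'],d['pixel'],m.sum(),u.min(),u.max(),v.min(),v.max())
def poly(P,c): cv2.polylines(im,[np.array([proj(C,p) for p in P]).round().astype(int)],True,c,1)
poly([F(-.06,.108,.059),F(.04,.108,.059),F(.04,.122,.059),F(-.06,.122,.059)],(255,255,0))
r=np.array([.455,.308]);a=np.radians(6.8)   # first guess of rest: board centre (.3696,.2983) is x=-.085
r=np.array([.3696,.2983])+.085*np.array([np.cos(a),np.sin(a)]);print('rest',r)
G=lambda x,y,z:np.r_[r+[np.cos(a)*x-np.sin(a)*y,np.sin(a)*x+np.cos(a)*y],z]
poly([G(-.21,-.045,.008),G(.04,-.045,.008),G(.04,.045,.008),G(-.21,.045,.008)],(0,255,0))
poly([G(.03*np.cos(q),.03*np.sin(q),.092) for q in np.linspace(0,6.28,24)],(255,0,255))
poly([G(-.195,-.012,.065),G(-.03,-.012,.065),G(-.03,.012,.065),G(-.195,.012,.065)],(255,0,0))
cv2.imwrite('pics/w5.png',cv2.resize(im,(784,588))); print(pose()[:3,3])
```

```text
top rest 0.8 [178.1, 315.9] 148 191 269 358
mallet 0.74 [172.7, 213.4] 5643 126 200 163 338
rest 0.75 [203.6, 238.3] 5481 138 230 152 321
rest 0.7 [507.8, 64.7] 10329 440 559 11 119
keeper 0.81 [434.6, 249.7] 1606 403 464 216 290
keeper 0.78 [312.4, 96.8] 2116 305 325 24 157
rest [0.454  0.3084]
[0.4741 0.1772 0.2636]
```

View pics/w5.png

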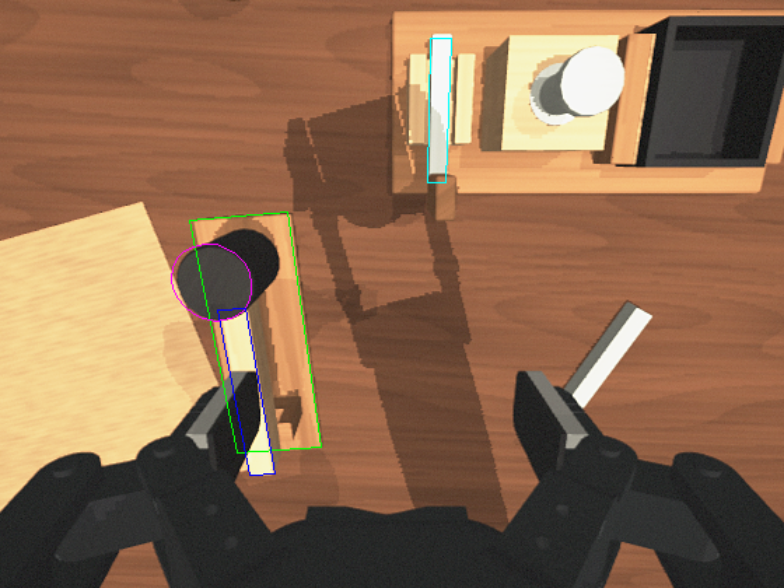

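The keeper lies in the notch, with the bar along the cyan prediction at resized (440,110). The mallet head top is at resized (213,282) and its handle runs down to (262,475), both close to the rest model. Next I hover over the grip point.

```bash
cat >> h.py <<'E'
r=np.array([.454,.3084]);a=np.radians(6.8)
G=lambda x,y,z:np.r_[r+[np.cos(a)*x-np.sin(a)*y,np.sin(a)*x+np.cos(a)*y],z]
E
python3 -c "
from h import *
to(G(-.056,0,.20),6.8)"
```

```text
shift [-0.0703 -0.1277  0.0636] dist 0.15905469530957833 spin -0.5490012339859075 yaw 2.40799012811274 tcp [0.4741 0.1772 0.2636]
```

Emit:
{"op": "move_arm", "data": {"commands": [[[-0.023,-0.043,0.02,-0.2,0.085],[-0.046,-0.085,0.04,-0.4,0.085],[-0.07,-0.128,0.064,-0.55,0.085],[-0.07,-0.128,0.064,-0.55,0.085],[-0.07,-0.128,0.064,-0.55,0.085]]]}}

```text
clock: 10.92
tcp_pos: [0.3992, 0.3022, 0.2003]
orientation: [0.001, 0.998, 0.06, -0.0]
ft_force: [-1.0, -0.5, -0.0]
width: 0.085
finger_force: 0.0
```

Run:
```python
from h import *
eyes.grab_frame('top')
C=cam('wrist'); im=eyes.grab_frame('wrist'); np.savez('w6.npz',K=C[0],M=C[1],im=im)
for q in('mallet','rest'):
    for d in eyes.cut_out('wrist',q)[:2]:
        m=d['mask'];v,u=np.nonzero(m);print(q,d['conf'],d['pixel'],m.sum(),u.min(),u.max(),v.min(),v.max())
        if q=='mallet' and m.sum()>500:
            for z in range(v.min(),v.max(),15): k=np.nonzero(m[z])[0]; print(z,k.min(),k.max(),end='; ')
def poly(P,c): cv2.polylines(im,[np.array([proj(C,p) for p in P]).round().astype(int)],True,c,1)
poly([G(-.21,-.045,.008),G(.04,-.045,.008),G(.04,.045,.008),G(-.21,.045,.008)],(0,255,0))
poly([G(.03*np.cos(q),.03*np.sin(q),.092) for q in np.linspace(0,6.28,24)],(255,0,255))
poly([G(-.195,-.012,.065),G(-.03,-.012,.065),G(-.03,.012,.065),G(-.195,.012,.065)],(255,0,0))
cv2.imwrite('pics/w6.png',cv2.resize(im,(784,588))); to(G(-.056,0,.029),6.8)
```

```text
mallet 0.65 [274.0, 168.0] 8279 240 315 102 326
102 272 283; 117 248 309; 132 241 314; 147 242 314; 162 248 309; 177 264 290; 192 264 289; 207 264 289; 222 264 288; 237 263 288; 252 264 288; 267 264 287; 282 263 288; 297 263 286; 312 263 286; rest 0.67 [289.1, 215.5] 9568 234 321 94 308
shift [-0.0018  0.0002  0.1725] dist 0.1725242965802848 spin -0.008489483113312324 yaw 6.732084135093501 tcp [0.4    0.3021 0.2015]
```

View pics/w6.png

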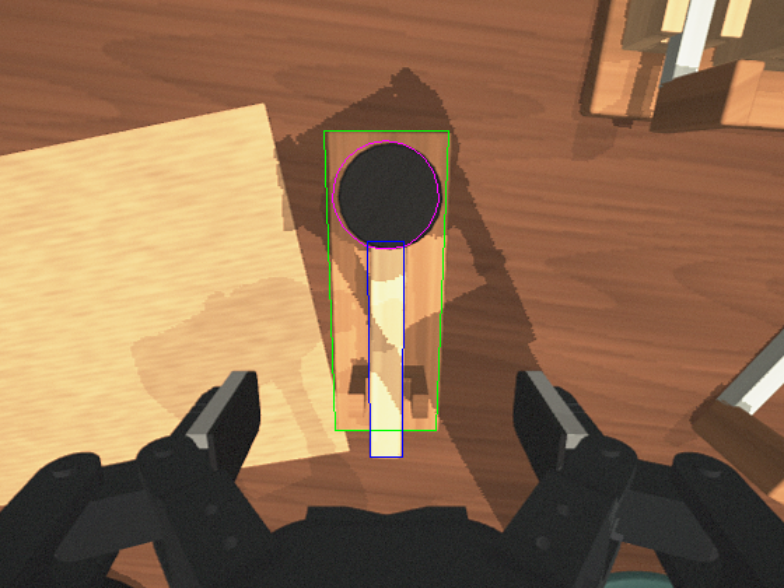

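The overlay agrees with the picture to about 1 mm: head centre at resized (389,195), handle at columns 369-404. I descend with a narrowed opening and grip close to the head (47 mm from its axis).

Emit:
{"op": "move_arm", "data": {"commands": [[[0.007,0,0.04,0,0.06],[0.007,0,0.08,0,0.06],[0.007,0,0.12,0,0.06],[0.007,0,0.15,0,0.06],[0.007,0,0.16,0,0.06]]]}}

```text
clock: 11.75
tcp_pos: [0.4051, 0.3021, 0.0392]
orientation: [0.001, 0.998, 0.059, -0.001]
ft_force: [0.3, -0.3, -0.1]
width: 0.0598
finger_force: 0.0
```

```bash
python3 -c "
from h import *
to(G(-.047,0,.029),6.8);print(bot.get_obs()['ft_force'])"
```

```text
shift [ 0.0024 -0.0004  0.0102] dist 0.010489973234338201 spin -0.004886187885454252 yaw 6.760910496916366 tcp [0.4051 0.3021 0.0392]
[ 0.2776 -0.3146 -0.1457]
```

Emit:
{"op": "move_arm", "data": {"commands": [[[0.002,0,0.01,0,0.06],[0.002,0,0.01,0,0.04],[0.002,0,0.01,0,0.01],[0.002,0,0.01,0,0.01],[0.002,0,0.01,0,0.01]]]}}

```text
clock: 12.38
tcp_pos: [0.4087, 0.3043, 0.0322]
orientation: [-0.0, 0.998, 0.06, 0.001]
ft_force: [0.7, -2.2, 6.2]
width: 0.0232
finger_force: 61.0
```

```bash
python3 -c "
from h import *
o_=bot.get_obs();print(o_['tcp_pos'],o_['orientation'],o_['width'],o_['finger_force'],o_['ft_force'])"
```

```text
[0.4087 0.3043 0.0322] [-0.0004  0.9982  0.0599  0.0011] 0.02320906834989801 61.03095889091492 [ 0.7258 -2.2408  6.1976]
```

Emit:
{"op": "move_arm", "data": {"commands": [[[0,0,-0.03,0,0.01],[0,0,-0.07,0,0.01],[0,0,-0.11,0,0.01],[0,0,-0.15,0,0.01],[0,0,-0.17,0,0.01]]]}}

```text
clock: 13.0
tcp_pos: [0.4078, 0.3044, 0.2027]
orientation: [-0.001, 0.998, 0.06, 0.001]
ft_force: [1.0, 0.6, -5.0]
width: 0.0228
finger_force: 60.1
```

```bash
python3 -c "
from h import *
eyes.grab_frame('top');o_=bot.get_obs();print(o_['width'],o_['finger_force'],o_['ft_force'],o_['moment'])
to([.5963-.0452,.0692-.0054,.2],6.8)
C=cam('wrist');im=eyes.grab_frame('wrist');T=pose();h=o_['tcp_pos']
H=lambda x,y,z:(T@[x,y,z,1])[:3]
def poly(P,c): cv2.polylines(im,[np.array([proj(C,p) for p in P]).round().astype(int)],True,c,1)
poly([H(.0455+.03*np.cos(q),.03*np.sin(q),.0242-.084) for q in np.linspace(0,6.28,24)],(255,0,255))
poly([H(.0455+.03*np.cos(q),.03*np.sin(q),.0242) for q in np.linspace(0,6.28,24)],(0,255,255))
cv2.imwrite('pics/w7.png',im)"
```

```text
0.023002298472015174 60.0556218624115 [ 0.5753 -0.4341 -2.6049] [-0.0824  0.073  -0.0102]
shift [0.1125 0.2566 0.0046] dist 0.2801635005453814 spin 0.008030137699935769 yaw 6.864241101599486 tcp [0.4088 0.3051 0.2049]
```

View pics/w7.png

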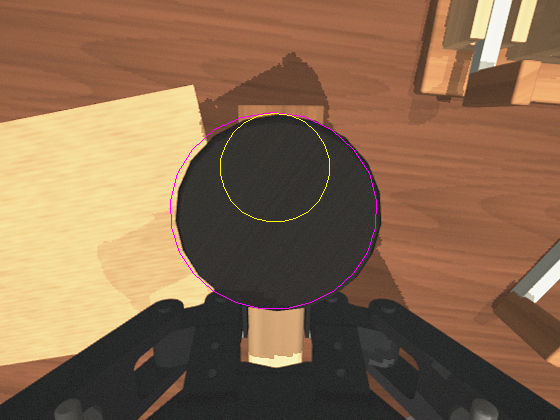

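The picture shows the mallet held level as modelled, head top at (278,212). I carry it over the peg.

Emit:
{"op": "move_arm", "data": {"commands": [[[0.015,0.035,0,0,0.01],[0.035,0.08,0,0,0.01],[0.06,0.136,0,0,0.01],[0.085,0.194,0,0,0.01],[0.1,0.23,0,0,0.01]]]}}

```text
clock: 13.72
tcp_pos: [0.5339, 0.0849, 0.1982]
orientation: [0.0, 0.998, 0.059, -0.002]
ft_force: [0.2, 0.9, -5.0]
width: 0.0231
finger_force: 60.3
```

Emit:
{"op": "move_arm", "data": {"commands": [[[0.008,0.018,0,0,0.01],[0.0125,0.0265,0,0,0.01],[0.0125,0.0265,0,0,0.01],[0.0125,0.0265,0,0,0.01],[0.0125,0.0265,0,0,0.01]]]}}

```text
clock: 14.35
tcp_pos: [0.5495, 0.0636, 0.2008]
orientation: [-0.0, 0.998, 0.06, 0.0]
ft_force: [-0.9, 0.7, -3.9]
width: 0.0236
finger_force: 60.3
```

```bash
python3 -c "
from h import *
eyes.grab_frame('top');o_=bot.get_obs();print(o_['ft_force'],o_['moment'])
to([.5963-.0452,.0692-.0054,.172],6.8)"
```

```text
[-0.4116  0.0242 -4.4209] [ 0.0151  0.0794 -0.0241]
shift [ 0.0015 -0.0001  0.0289] dist 0.02896744556418536 spin 0.015768568718270037 yaw 6.92614854974616 tcp [0.5496 0.0635 0.2009]
```

Emit:
{"op": "move_arm", "data": {"commands": [[[0.0015,0,0.01,0,0.01],[0.0015,0,0.02,0,0.01],[0.0015,0,0.027,0,0.01],[0.0015,0,0.03,0,0.01],[0.0015,0,0.032,0,0.01]]]}}

```text
clock: 15.02
tcp_pos: [0.5514, 0.0627, 0.1685]
orientation: [-0.0, 0.998, 0.06, -0.0]
ft_force: [-0.6, -0.2, -4.0]
width: 0.0233
finger_force: 60.3
```

Emit:
{"op": "move_arm", "data": {"commands": [[[0,0,0.001,0,0.01],[0,0,0.002,0,0.01],[0,0,0.003,0,0.01],[0,0,0.0045,0,0.01],[0,0,0.006,0,0.01]]]}}

```text
clock: 15.65
tcp_pos: [0.5516, 0.0628, 0.1632]
orientation: [0.0, 0.998, 0.06, 0.0]
ft_force: [-2.0, 0.1, -0.1]
width: 0.0229
finger_force: 60.5
```

Emit:
{"op": "move_arm", "data": {"commands": [[[0,0,0.002,0,0.01],[0,0,0.004,0,0.01],[0,0,0.006,0,0.01],[0,0,0.008,0,0.01],[0,0,0.01,0,0.01]]]}}

```text
clock: 16.27
tcp_pos: [0.5516, 0.0628, 0.1528]
orientation: [0.0, 0.998, 0.06, 0.0]
ft_force: [-0.3, -0.8, -0.6]
width: 0.0233
finger_force: 60.6
```

Run:
```python
from h import *
C=cam('wrist'); im=eyes.grab_frame('wrist'); o_=bot.get_obs();print(o_['tcp_pos'],o_['ft_force'],o_['moment'])
for d in eyes.cut_out('wrist','mallet')[:1]:
    m=d['mask'];v,u=np.nonzero(m);print(d['conf'],u.min(),u.max(),v.min(),v.max())
cv2.imwrite('pics/w8.png',im)
```

```text
[0.5515 0.0628 0.1525] [-0.3299 -0.0554 -1.4665] [-0.1116 -0.0446  0.0334]
0.65 175 381 114 366
```

View pics/w8.png

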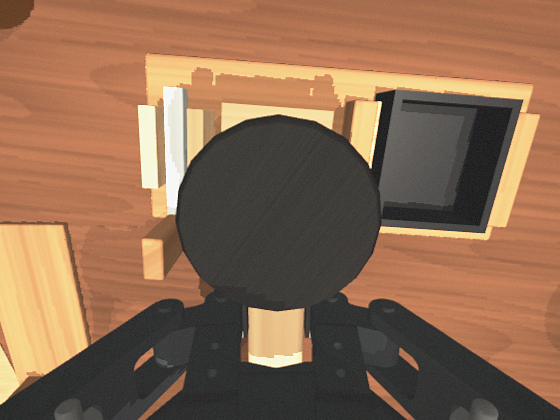

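The mallet is still level, its head at the same pixels (278,212), with the peg about 13 mm down at 3-4 N. I continue in small steps, watching the force.

Emit:
{"op": "move_arm", "data": {"commands": [[[0,0,0.001,0,0.01],[0,0,0.002,0,0.01],[0,0,0.003,0,0.01],[0,0,0.003,0,0.01],[0,0,0.003,0,0.01]]]}}

```text
clock: 17.0
tcp_pos: [0.5515, 0.0628, 0.1497]
orientation: [-0.0, 0.998, 0.06, 0.0]
ft_force: [-0.1, -0.2, -2.6]
width: 0.0232
finger_force: 60.6
```

Emit:
{"op": "move_arm", "data": {"commands": [[[0,0,0.0005,0,0.01],[0,0,0.001,0,0.01],[0,0,0.0015,0,0.01],[0,0,0.0015,0,0.01],[0,0,0.0015,0,0.01]]]}}

```text
clock: 17.62
tcp_pos: [0.5515, 0.0627, 0.1483]
orientation: [0.0, 0.998, 0.06, 0.0]
ft_force: [-0.4, -0.4, -1.3]
width: 0.0233
finger_force: 60.6
```

Emit:
{"op": "move_arm", "data": {"commands": [[[0,0,0.0004,0,0.01],[0,0,0.0008,0,0.01],[0,0,0.0012,0,0.01],[0,0,0.0016,0,0.01],[0,0,0.002,0,0.01]]]}}

```text
clock: 18.25
tcp_pos: [0.5515, 0.0627, 0.1463]
orientation: [0.0, 0.998, 0.06, 0.0]
ft_force: [0.8, -0.3, -0.8]
width: 0.023
finger_force: 60.7
```

Emit:
{"op": "move_arm", "data": {"commands": [[[0,0,0.0004,0,0.01],[0,0,0.0008,0,0.01],[0,0,0.0012,0,0.01],[0,0,0.0016,0,0.01],[0,0,0.002,0,0.01]]]}}

```text
clock: 18.88
tcp_pos: [0.5515, 0.0627, 0.1443]
orientation: [0.0, 0.998, 0.06, 0.0]
ft_force: [1.8, -0.9, -0.6]
width: 0.0232
finger_force: 60.7
```

Emit:
{"op": "move_arm", "data": {"commands": [[[0,0,0.0004,0,0.01],[0,0,0.0008,0,0.01],[0,0,0.0012,0,0.01],[0,0,0.0016,0,0.01],[0,0,0.002,0,0.01]]]}}

```text
clock: 19.5
tcp_pos: [0.5515, 0.0627, 0.1423]
orientation: [0.0, 0.998, 0.06, 0.0]
ft_force: [1.1, -0.7, -0.1]
width: 0.023
finger_force: 60.7
```

Emit:
{"op": "move_arm", "data": {"commands": [[[0,0,0.0004,0,0.01],[0,0,0.0008,0,0.01],[0,0,0.0012,0,0.01],[0,0,0.0016,0,0.01],[0,0,0.002,0,0.01]]]}}

```text
clock: 20.12
tcp_pos: [0.5515, 0.0628, 0.1403]
orientation: [0.0, 0.998, 0.06, 0.0]
ft_force: [2.4, -0.1, 0.0]
width: 0.0233
finger_force: 60.7
```

Emit:
{"op": "move_arm", "data": {"commands": [[[0,0,0.0004,0,0.01],[0,0,0.0008,0,0.01],[0,0,0.0012,0,0.01],[0,0,0.0016,0,0.01],[0,0,0.002,0,0.01]]]}}

```text
clock: 20.75
tcp_pos: [0.5515, 0.0628, 0.1385]
orientation: [0.0, 0.998, 0.06, 0.0]
ft_force: [1.0, -0.1, 1.9]
width: 0.0236
finger_force: 60.9
```

Emit:
{"op": "move_arm", "data": {"commands": [[[0,0,0.0002,0,0.01],[0,0,0.0004,0,0.01],[0,0,0.0006,0,0.01],[0,0,0.0008,0,0.01],[0,0,0.001,0,0.01]]]}}

```text
clock: 21.38
tcp_pos: [0.5514, 0.0627, 0.1381]
orientation: [0.0, 0.998, 0.06, 0.0]
ft_force: [-2.3, -1.3, 7.5]
width: 0.0236
finger_force: 61.6
```

The landing shows: about 11-12 N net of the mallet's weight. One more small push to be sure.

Emit:
{"op": "move_arm", "data": {"commands": [[[0,0,0.0003,0,0.01],[0,0,0.0006,0,0.01],[0,0,0.0009,0,0.01],[0,0,0.0012,0,0.01],[0,0,0.0014,0,0.01]]]}}

```text
clock: 22.0
tcp_pos: [0.5514, 0.0627, 0.1376]
orientation: [0.0, 0.998, 0.06, 0.0]
ft_force: [-3.6, -2.4, 12.4]
width: 0.0229
finger_force: 62.3
```

Emit:
{"op": "move_arm", "data": {"commands": [[[0,0,-0.005,0,0.01],[0,0,-0.02,0,0.01],[0,0,-0.045,0,0.01],[0,0,-0.07,0,0.01],[0,0,-0.07,0,0.01]]]}}

```text
clock: 22.62
tcp_pos: [0.5526, 0.063, 0.2079]
orientation: [-0.0, 0.998, 0.06, 0.002]
ft_force: [-0.6, -0.5, -4.1]
width: 0.0237
finger_force: 60.5
```

Run:
```python
from h import *
eyes.grab_frame('top'); d=eyes.cut_out('top','peg')
s=cam('scene'); eyes.grab_frame('scene')
for d in eyes.cut_out('scene','peg')[:1]:
    m=d['mask'];v,u=np.nonzero(m);print(d['conf'],u.min(),u.max(),v.min(),v.max(), 'pred top', proj(s,F(0,.04,.142)),proj(s,F(0,.04,.114)))
C=cam('wrist');im=eyes.grab_frame('wrist')
for d in eyes.cut_out('wrist','mallet')[:1]:
    m=d['mask'];v,u=np.nonzero(m);print(d['conf'],u.min(),u.max(),v.min(),v.max())
to([.4082,.3044,.2],6.8)
```

```text
0.71 296 309 191 206 pred top [302.4693 183.0562] [301.8904 193.8294]
0.95 175 380 114 366
shift [-0.1122 -0.2569  0.0045] dist 0.28037134264427027 spin 0.006116217977718108 yaw 6.848929743821745 tcp [0.5502 0.0627 0.2041]
```

Emit:
{"op": "move_arm", "data": {"commands": [[[-0.015,-0.035,0,0,0.01],[-0.035,-0.08,0,0,0.01],[-0.06,-0.136,0,0,0.01],[-0.085,-0.194,0,0,0.01],[-0.1,-0.23,0,0,0.01]]]}}

```text
clock: 23.55
tcp_pos: [0.4225, 0.2809, 0.205]
orientation: [0.0, 0.998, 0.06, -0.001]
ft_force: [1.1, -0.4, -3.9]
width: 0.023
finger_force: 60.4
```

Emit:
{"op": "move_arm", "data": {"commands": [[[-0.008,-0.018,0,0,0.01],[-0.012,-0.027,0,0,0.01],[-0.012,-0.027,0,0,0.01],[-0.012,-0.027,0.02,0,0.01],[-0.012,-0.027,0.02,0,0.01]]]}}

```text
clock: 24.18
tcp_pos: [0.4087, 0.3027, 0.184]
orientation: [0.001, 0.998, 0.059, -0.002]
ft_force: [-0.9, -0.8, -4.2]
width: 0.0231
finger_force: 60.2
```

Run:
```python
from h import *
eyes.grab_frame('top')
to([.4084,.3044,.0325],6.8)
```

```text
shift [-0.0005 -0.0015  0.1525] dist 0.15251354693293917 spin -0.002876278843173319 yaw 6.776989769254613 tcp [0.4093 0.3033 0.185 ]
```

Emit:
{"op": "move_arm", "data": {"commands": [[[-0.0005,-0.001,0.04,0,0.01],[-0.0005,-0.001,0.08,0,0.01],[-0.0005,-0.001,0.11,0,0.01],[-0.0005,-0.001,0.135,0,0.01],[-0.0005,-0.001,0.142,0,0.01]]]}}

```text
clock: 24.85
tcp_pos: [0.4085, 0.3045, 0.0429]
orientation: [0.001, 0.998, 0.059, -0.001]
ft_force: [0.3, 0.8, -4.6]
width: 0.0233
finger_force: 60.3
```

Emit:
{"op": "move_arm", "data": {"commands": [[[0,0,0.002,0,0.01],[0,0,0.005,0,0.01],[0,0,0.008,0,0.01],[0,0,0.0095,0,0.01],[0,0,0.0095,0,0.01]]]}}

```text
clock: 25.48
tcp_pos: [0.4089, 0.3055, 0.0345]
orientation: [-0.0, 0.998, 0.06, 0.0]
ft_force: [-0.5, 0.1, -4.9]
width: 0.0232
finger_force: 60.3
```

Emit:
{"op": "move_arm", "data": {"commands": [[[0,0,0.001,0,0.01],[0,0,0.002,0,0.01],[0,0,0.0025,0,0.01],[0,0,0.003,0,0.01],[0,0,0.003,0,0.01]]]}}

```text
clock: 26.1
tcp_pos: [0.4089, 0.3055, 0.0322]
orientation: [0.0, 0.998, 0.06, -0.0]
ft_force: [-4.5, -1.8, 5.9]
width: 0.0229
finger_force: 61.7
```

Landed on the rest; I release and rise.

Emit:
{"op": "move_arm", "data": {"commands": [[[0,0,-0.001,0,0.01],[0,0,-0.001,0,0.03],[0,0,-0.001,0,0.06],[0,0,-0.001,0,0.06],[0,0,-0.001,0,0.06]]]}}

```text
clock: 26.72
tcp_pos: [0.4091, 0.3056, 0.0325]
orientation: [-0.0, 0.998, 0.06, 0.0]
ft_force: [0.9, 0.5, 0.2]
width: 0.0601
finger_force: 0.0
```

Emit:
{"op": "move_arm", "data": {"commands": [[[-0.001,0,-0.03,0,0.06],[-0.002,0,-0.08,0,0.06],[-0.002,0,-0.14,0,0.07],[-0.002,0,-0.18,0,0.085],[-0.002,0.05,-0.2,0,0.085]]]}}

```text
clock: 27.35
tcp_pos: [0.4145, 0.2578, 0.2361]
orientation: [-0.002, 0.998, 0.062, 0.003]
ft_force: [1.6, -1.2, 0.2]
width: 0.0851
finger_force: 0.0
```

Run:
```python
from h import *
eyes.grab_frame('top');eyes.grab_frame('top')
C=cam('wrist'); im=eyes.grab_frame('wrist')
def poly(P,c): cv2.polylines(im,[np.array([proj(C,p) for p in P]).round().astype(int)],True,c,1)
poly([F(-.06,.108,.059),F(.04,.108,.059),F(.04,.122,.059),F(-.06,.122,.059)],(255,255,0))
poly([G(.03*np.cos(q),.03*np.sin(q),.092) for q in np.linspace(0,6.28,24)],(255,0,255))
poly([G(-.195,-.012,.065),G(-.03,-.012,.065),G(-.03,.012,.065),G(-.195,.012,.065)],(255,0,0))
cv2.imwrite('pics/w9.png',im); print(bot.get_obs()['tcp_pos'])
```

```text
[0.4139 0.2549 0.2342]
```

View pics/w9.png

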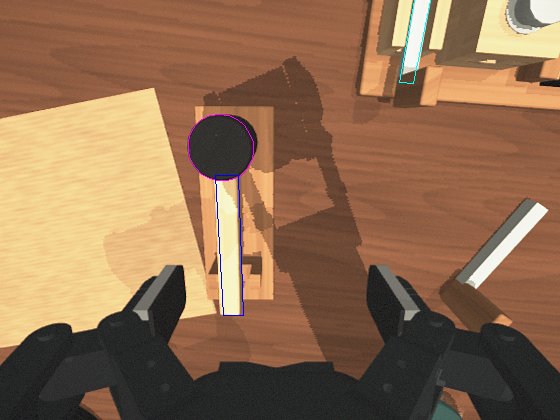

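The mallet stands on its rest exactly on the prediction, head at (221,147). The keeper is still in the notch (415,40) and the peg is down, so I hand in.

```bash
python3 -c "
from h import *
print(bot.close_job())"
```

```text
the job is handed in; nothing more can be done
None
```

The job is handed in: the keeper lies parked in the notch, the peg landed about 27 mm down at roughly 16 N, the mallet is back on its rest, and the hand-in call returned no verdict.

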